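# Turn the printing block between the curing lamps

### The job

Pull the knob of the switch box all the way out until it clicks, so that the curing lamps are off, and only then lift the wooden printing block out from between the two lamps and stand it on the cork mat. Let go of it there, take it by its other two sides and set it gently back down between the lamps, a quarter turn from how it stood, lines still on top, not sticking out past the lamps' ends. Last, push the knob fully home again, and leave everything else on the bench where it is.

Things in the scene. Friction and masses are not known exactly. Their poses are not given: they have to be found in the camera images.
- knob (a joint): the pull-knob's travel in m: 0 = fully in (lamps on), 0.030 = fully out, at its detent (lamps off). It snaps over the middle: it takes about 6 N to start it from either end, less and less up to 15 mm, and past 15 mm it is drawn to the other end by itself and stays there
- knob_grip (a point): centre of the knob's head: a bare aluminium cylinder 40 mm across and 26 mm long, axis level, along the switch box's x, on a 14 mm thick stem; 24 mm of bare stem between head and box when in, 54 mm when out. The point moves with the knob and lies 65 mm above the bench; its axes are those of the switch box
- switchbox: grey switch box 120 (x) x 130 (y) x 95 (z) mm, fixed, origin at the centre of its underside on the bench. The knob comes out of the middle of its front, the -x face, and is pulled along the box's own -x
- station: curing station, fixed, origin at the centre of its underside on the bench: an aluminium deck 140 (x) x 150 (y) mm, 12 mm thick, and on it two grey lamp housings, 104 mm long along x, 26 mm thick, their tops 84 mm above the bench, at the +y and -y sides with a gap of 76 mm (inner faces at y = +-38 mm). The +x and -x ends of the gap are open. No finger fits between block and lamps
- deck (a point): centre of the deck's upper face, midway between the lamps, 12 mm above the bench; axes as the station
- block: loose beech printing block, 64 x 64 mm square, 60 mm high, 0.13 to 0.26 kg, origin at the centre of its underside. Three black rubber lines on its top run along its x. It starts on the deck with its lines parallel to the lamps (its x along the station's x); in the end its lines must run across, from lamp to lamp, either way round
- mat: cork mat 150 x 150 mm, 4 mm thick, fixed flat on the bench, origin at the centre of its underside; empty, the place to set the block down
- tape: bystander, to be left alone: roll of cream masking tape lying flat, 110 mm across, 28 mm high; origin at the centre of its underside
- lowjar: bystander, to be left alone: low black jar with a white lid, 70 mm across, 58 mm high; origin at the centre of its underside
- tub: bystander, to be left alone: black tub, 96 mm across, 85 mm high; origin at the centre of its underside
- inkjar: bystander, to be left alone: glass ink jar with a black cap, 64 mm across, 95 mm high; origin at the centre of its underside
- tintin: bystander, to be left alone: metal tin, 72 mm across, 100 mm high; origin at the centre of its underside
- squeegee: bystander, to be left alone: wooden squeegee lying flat, 180 mm long along its y, 24 mm high; origin at the centre of its underside
- spatula: bystander, to be left alone: ink spatula lying flat, 200 mm long
There are look-alikes about, which are no part of the job. Of the things that look like the mat, the smaller one is meant.

How it is judged (in metres and radians):
On the way, in this order (a step that is already met when the one before it is completed fails the run):
1. the knob is pulled out to its detent while the block still stands untouched between the lamps (value of joint knob above 0.025 m and distance of block from where it was at the start of the episode below 0.015 m), for 0.2 s.
2. the block stands upright on the cork mat, let go, the knob still out (value of joint knob above 0.025 m and x of block in the frame of mat between -0.075 and 0.075 m and y of block in the frame of mat between -0.075 and 0.075 m and z of block in the frame of mat between 0.001 and 0.008 m and angle between block's own z axis and vertical below 0.08 rad and contact force between the fingers and block below 0.1 N and linear speed of block below 0.01 m/s), for 0.2 s.
3. the block stands on the deck between the lamps again, a quarter turn from before, let go, the knob still out (value of joint knob above 0.025 m and x of block in the frame of station between -0.02 and 0.02 m and y of block in the frame of station between -0.012 and 0.012 m and z of block in the frame of station between 0.008 and 0.016 m and angle between block's own z axis and vertical below 0.08 rad and angle between the x axis of block and the y axis of station, either way round below 0.2 rad and contact force between the fingers and block below 0.1 N and linear speed of block below 0.01 m/s), for 0.2 s.
At the end, for the whole second after the job is handed in: The knob is fully in (within 4 mm); the block stands upright on the deck between the lamps, within 20 mm of the middle along them, its lines running from lamp to lamp within 0.2 rad, released and at rest (value of joint knob below 0.004 m and x of block in the frame of station between -0.02 and 0.02 m and y of block in the frame of station between -0.012 and 0.012 m and z of block in the frame of station between 0.008 and 0.016 m and angle between block's own z axis and vertical below 0.08 rad and angle between the x axis of block and the y axis of station, either way round below 0.2 rad and linear speed of block below 0.01 m/s and contact force between the fingers and block below 0.1 N); the robot touches nothing.
It fails at once if the block is off the deck while the knob is in (lamps on) (value of joint knob below 0.008 m and z of block in the frame of station above 0.035 m).
It fails at once if the block is dropped or rammed onto the station (more than 60 N) (contact force between block and station above 60 N).
It fails at once if a bystander is moved by more than 25 mm (distance of any of tape, lowjar, tub, inkjar, tintin, squeegee, spatula from where it was at the start of the episode above 0.025 m).
It also fails if it takes over 72 s, if anything falls off the work surface, if the arm or the gripper's body presses on something with over 40 N, if the wrist force passes 120 N, or if a joint passes its speed limit or range.

### The arm

A 6-joint arm with a two-finger parallel gripper is mounted at the origin on the work surface. World frame = base frame: x ahead of the robot, y to its left, z up, the work surface at z = 0. Lengths are in m, angles in degrees, forces in N, time in s.
With the tool pointing down it reaches from about 0.25 to 0.775 m from the base axis. Payload 8.9 kg.
Tool frame: the origin (TCP) lies midway between the tips of the shut fingers; the grasp point (between the pads) lies 19 mm behind it; z points along the fingers, x is the direction in which the jaws open and shut, and the axes are right-handed (so a half turn about z gives the same grasp; the last joint's range is limited). The gripper opens to 85 mm and grips with 20 to 120 N. Pads are 22 mm wide; open, the fingers measure 114 mm over their backs; the gripper's body (76 mm by 85 mm) begins 54 mm behind the grasp point. The pads swing forward as they close: fully open they stand 13 mm farther back than shut.
Start: joints at [-80.69, 16.656, -8.789, 64.555, 0, 82.019], TCP at [0.156, -0.501, 0.231] pointing down, gripper open.
Joint ranges: [-144.48, 144.48], [-52.06, 99.96], [-74.48, 78.29], [-112.23, 115.85], [-86.99, 84.42], [-180, 180]. Speed limits (degrees/s): [127.2, 127.2, 159.86, 180, 180, 180].

### API

Orientations are given as [roll, pitch, yaw] about the fixed x, y, z axes, in that order (R = Rz(yaw) Ry(pitch) Rx(roll)).
In Python, from bench import * gives the robot as it stands. The module is installed in compiled form; this text tells all that it offers.
- The arm moves only by the tool play_rows, never from a script. Its argument "increments" is a list of rows, each an object with "translation": the shift along the tool's x, y, z in cm, a list of three; "spin": the turn about the tool's z in rad. A call has 1 to 12 rows; each row shifts and turns the commanded pose from where the row before left it, along the tool's axes as they then stand; what a row does not reach is not made up. A row lasts 1/10 s, in which the tool goes at most 50 mm and 8.59 degrees, less where a joint would pass 70% of its speed; a pose out of reach is approached as far as the arm can. A call is refused whole if a number of a shift passes 5 or a number of a turn 0.15, either way. A call with a gripper value outside its range is refused whole. "grip" is the closure, from 0 (fully open) to 1 (shut), set as the call begins (left out, the last holds). The fingers move at their own pace and stop on an object; "grip_force" is the grip in N (left out, the last holds). Time passes only in rows, so rows that do not move let the fingers close. It gives the time, the measured TCP pose, the force and the opening at its end, in the units of the state.
- get_state(): the state, without advancing time (a new reading comes with each control period).
- camera(name): name is "side" or "top"; returns (picture, depth): 480x640x3 uint8, red, green, blue; 480x640 float32, m along the optical axis (not along the pixel's ray), 0 where there is no reading.
- camera_model(name): a dict with "fx", "fy", "cx", "cy" (pixels), "R" (3x3) and "t" (3): a world point X has camera coordinates R X + t. Camera axes: x right, y down, z forward; pixel columns grow to the right and rows downward; lengths in m; the calibration is good to about 2 mm. A picture is of the moment at which its call begins. camera_model takes no time and is no camera call.
- sign_off(): hands the job in, once; it reports no verdict.
The state is a dict: "clock": time; "joints": joint angles; "qvel": joint speeds; "tau": joint torques, N m; "ee_pos": TCP position; "ee_rot": TCP orientation; "wrist_force": force on the tool from outside, world axes, zero at the start; "ft_torque": the same for the moment, N m; "grip_width": finger opening in m.
Only numpy, scipy, OpenCV 4.12 (cv2) and the standard library are available. Lean on these libraries where they do the work, as an engineer would, in place of code of your own. Each camera call takes 0.05 s, during which the arm holds its last target.

## Working session

There is one attempt and no reset: what is moved stays moved. The work goes in short steps, Python scripts to look and compute and a tool call to move; the robot and the scene stay as the last step left them, time stands still between calls to the robot, and variables do not carry over. Pictures are saved under pics/ and viewed, and the job is handed in when it is done.

Besides the shell and the picture viewer there is one more tool, called after "Emit:" as a command line: name --argument value ..., lists and objects as JSON in quotes. play_rows: Moves the arm, as the interface text tells. Its arguments: {"type":"object","properties":{"increments":{"type":"array","items":{"type":"object","properties":{"translation":{"type":"array","items":{"type":"number"}},"spin":{"type":"number"}}}},"grip":{"type":"number"},"grip_force":{"type":"number"}},"required":["increments"]}

```bash
mkdir -p pics; python3 - <<'E'
from bench import *
import cv2,numpy as np
s=get_state();print(s)
for n in("top","side"):
    p,d=camera(n);m=camera_model(n);print(n,m)
    cv2.imwrite(f"pics/{n}0.png",p[:,:,::-1]);np.savez(f"{n}0.npz",p=p,d=d)
E
```

```text
{'clock': 0.0, 'joints': array([-8.06903499e+01,  1.66877720e+01, -8.83025827e+00,  6.45542843e+01,
        1.42143685e-03,  8.20189243e+01]), 'qvel': array([-0.01960455, -0.01378988,  0.10036816, -0.10354337,  0.06336645,
       -0.05166897]), 'tau': array([ 2.69730654e-04, -5.37155485e+01,  3.31364357e+01,  1.62361149e-02,
       -2.74846316e-04,  1.24853275e-05]), 'ee_pos': array([ 0.15598469, -0.50084741,  0.23074807]), 'ee_rot': array([-1.79988552e+02,  7.14167295e-02, -7.27092679e+01]), 'wrist_force': array([-0.5004654 , -0.10806873, -0.4794094 ]), 'ft_torque': array([ 0.02218594, -0.01973219,  0.00920747]), 'grip_width': 0.08547506519473605}
top {'fx': 558.2637670179184, 'fy': 558.2637670179184, 'cx': 319.73179756807775, 'cy': 235.50717380939037, 'R': array([[ 0.02895652, -0.99953629,  0.00941957],
       [-0.99631584, -0.02962168, -0.08048168],
       [ 0.08072338, -0.0070544 , -0.99671158]]), 't': array([-0.03486806,  0.48820016,  1.48168635])}
side {'fx': 604.2003918136023, 'fy': 604.2003918136023, 'cx': 313.1124861990697, 'cy': 244.29533837082727, 'R': array([[-0.83205768, -0.55453062,  0.01325902],
       [-0.32635081,  0.47007191, -0.82007777],
       [ 0.44852554, -0.6866791 , -0.57209846]]), 't': array([0.42056507, 0.21303753, 1.19935792])}
```

View pics/top0.png

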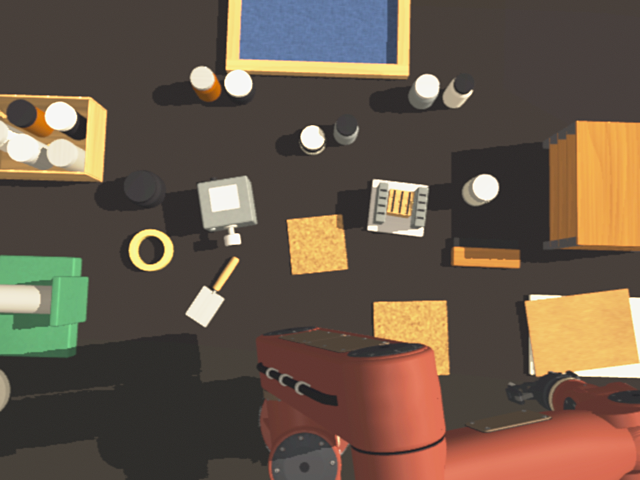

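View pics/side0.png

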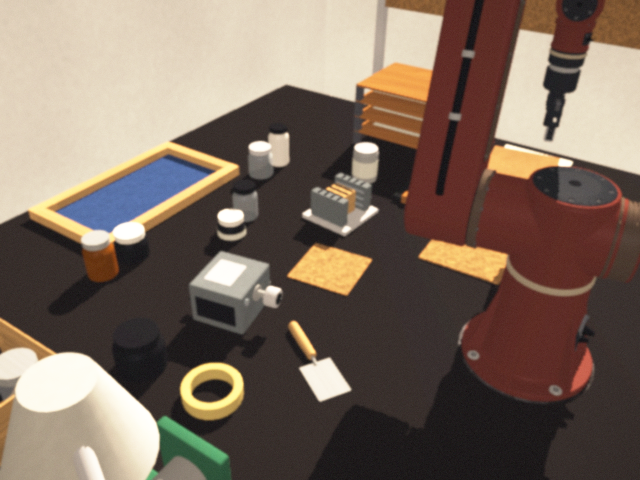

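The top view shows the switch box at (228,203) with its knob at (233,237), and the station with the block at (398,207). There are two cork squares, at (317,244), which is smaller, and at (411,337), which is larger. A brown board lies at (580,330). Next I take close crops and measurements.

```bash
cat > h.py <<'E'
import numpy as np,cv2
from bench import *
def ray(n,u,v,z):
    m=camera_model(n);R,t=np.array(m["R"]),np.array(m["t"])
    c=-R.T@t;d=R.T@np.array([(u-m["cx"])/m["fx"],(v-m["cy"])/m["fy"],1]);return c+d*(z-c[2])/d[2]
def cloud(n,d):
    m=camera_model(n);R,t=np.array(m["R"]),np.array(m["t"])
    v,u=np.mgrid[:480,:640];P=np.stack([(u-m["cx"])/m["fx"]*d,(v-m["cy"])/m["fy"]*d,d],-1)
    return (P-t)@R
def proj(n,X):
    m=camera_model(n);c=np.array(m["R"])@X+np.array(m["t"]);return c[0]/c[2]*m["fx"]+m["cx"],c[1]/c[2]*m["fy"]+m["cy"]
def rect(mask):
    c=max(cv2.findContours(mask.astype(np.uint8),0,1)[0],key=cv2.contourArea)
    return c,cv2.minAreaRect(c)
E
python3 - <<'E'
from h import *
f=np.load("top0.npz");p,d=f["p"],f["d"];W=cloud("top",d)
a=cv2.resize(p[165:285,180:300],(480,480),interpolation=cv2.INTER_CUBIC);b=cv2.resize(p[150:270,340:460],(480,480),interpolation=cv2.INTER_CUBIC)
cv2.imwrite("pics/crop.png",np.hstack([a[:,:390],b[:,:400]])[:,:,::-1])
f2=np.load("side0.npz");cv2.imwrite("pics/crops.png",np.hstack([cv2.resize(f2["p"][240:340,180:300],(400,333)),cv2.resize(f2["p"][160:260,290:410],(400,333))])[:,:,::-1])
hsv=cv2.cvtColor(p,cv2.COLOR_RGB2HSV)
print("cork",hsv[244,317],hsv[337,411])
def xy(n,z): 
    return
for nm,(r0,r1,c0,c1) in dict(mat=(205,285,275,360),big=(295,380,360,460)).items():
    m=np.zeros((480,640),bool);m[r0:r1,c0:c1]=((hsv[...,1]>100)&(hsv[...,2]>80))[r0:r1,c0:c1]
    c,_=rect(m);P=np.array([ray("top",*q[0],.004)[:2] for q in c],np.float32);print(nm,cv2.minAreaRect(P))
# boxes by depth height
Z=W[...,2]
for nm,(r0,r1,c0,c1,zl,zh) in dict(box=(165,250,185,270,.08,.11),knobhead=(225,250,215,250,.04,.1),deck=(170,245,355,440,.006,.02),lamps=(170,245,355,440,.076,.095),block=(170,245,355,440,.06,.0775)).items():
    m=np.zeros((480,640),bool);s=np.s_[r0:r1,c0:c1];m[s]=((Z>zl)&(Z<zh)&(d>0))[s]
    q=W[m];print(nm,len(q),np.median(q[:,2]),cv2.minAreaRect(q[:,:2].astype(np.float32)),q.mean(0))
E
```

```text
cork [ 21 138 245] [ 20 145 243]
mat ((0.4671952426433563, -0.013490274548530579), (0.15437467396259308, 0.15548618137836456), 7.432430744171143)
big ((0.21804094314575195, -0.2554517686367035), (0.2095424234867096, 0.2387038916349411), 1.5661851167678833)
box 2481 0.09504438745267514 ((0.5385602712631226, 0.2224629819393158), (0.17073875665664673, 0.13111567497253418), 11.004854202270508) [0.55778107 0.22510237 0.09467943]
knobhead 280 0.07894548091236789 ((0.47888606786727905, 0.22191186249256134), (0.054800570011138916, 0.06201422959566116), 11.419119834899902) [0.47942625 0.21276096 0.07776399]
deck 1213 0.011601460425762357 ((0.5750679969787598, -0.2295917272567749), (0.204435333609581, 0.2303854376077652), 1.3490054607391357) [ 0.56061863 -0.220159    0.01166802]
lamps 898 0.08335668249517335 ((0.5728106498718262, -0.22850064933300018), (0.1291419267654419, 0.10435380786657333), 84.87572479248047) [ 0.57270336 -0.22767972  0.08326598]
block 682 0.07230767117098216 ((0.5703051090240479, -0.22778216004371643), (0.12741349637508392, 0.10093070566654205), 85.26219177246094) [ 0.57631896 -0.22740999  0.07183765]
```

View pics/crop.png

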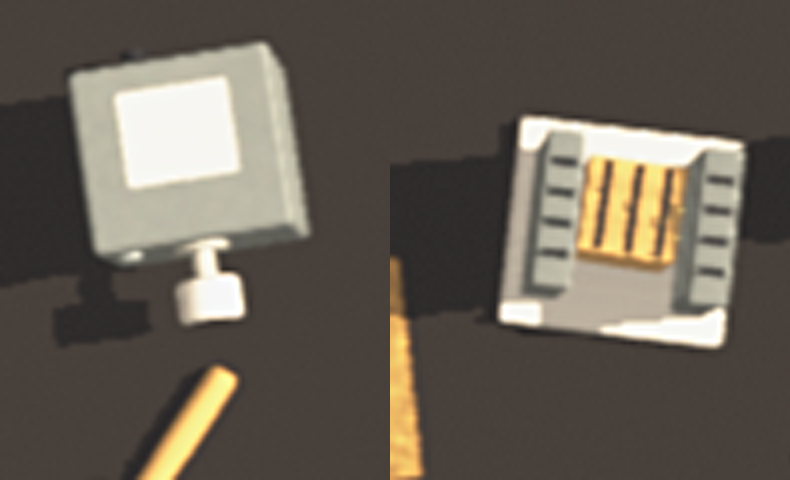

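View pics/crops.png

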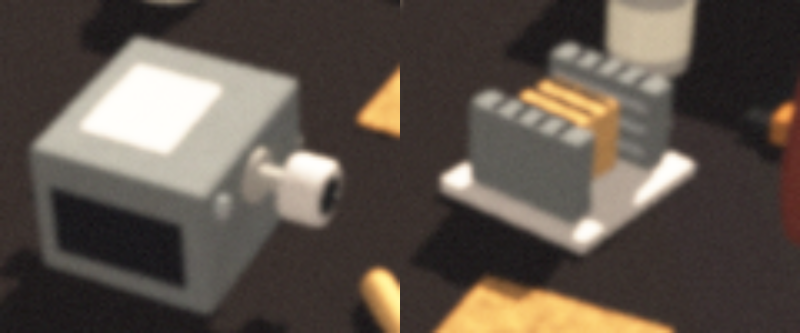

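```bash
python3 - <<'E'
from h import *
for n in("top","side"):
    f=np.load(n+"0.npz");p,d=f["p"],f["d"];W=cloud(n,d);Z=W[...,2];hsv=cv2.cvtColor(p,cv2.COLOR_RGB2HSV)
    B={"top":dict(box=(165,250,185,270),st=(165,245,355,440)),"side":dict(box=(240,340,180,300),st=(165,240,295,385))}[n]
    def fit(nm,reg,z,cond,op=5):
        r0,r1,c0,c1=B[reg];m=np.zeros((480,640),np.uint8);s=np.s_[r0:r1,c0:c1];m[s]=cond[s]
        if op:m=cv2.morphologyEx(m,cv2.MORPH_OPEN,np.ones((op,op)))
        c,_=rect(m);P=np.array([ray(n,*q[0],z)[:2] for q in c],np.float32);r=cv2.minAreaRect(P)
        print(n,nm,np.round(r[0],4),np.round(r[1],4),round(r[2],2),int(m.sum()))
    fit("boxtop",'box',.095,(Z>.088)&(Z<.105),9 if n=="top" else 5)
    org=(hsv[...,0]>8)&(hsv[...,0]<28)&(hsv[...,1]>90)
    fit("blockorange",'st',.072,cv2.morphologyEx((org&(Z>.065)).astype(np.uint8),cv2.MORPH_CLOSE,np.ones((5,5)))>0,3)
    fit("deckall",'st',.012,(Z>.006),0)
    fit("white",'box',.065,(Z>.04)&(Z<.086)&(hsv[...,2]>140)&(hsv[...,1]<60),0)
    r0,r1,c0,c1=B['box'];m=np.zeros((480,640),bool);m[r0:r1,c0:c1]=1
    q=W[m&(W[...,0]<.497)&(Z>.03)&(d>0)]
    print("knob pts",len(q),q.min(0),q.max(0),np.median(q,0))
    # block top points
    r0,r1,c0,c1=B['st'];m=np.zeros((480,640),bool);m[r0:r1,c0:c1]=1
    q=W[m&org&(Z>.068)&(Z<.077)];print("blk",len(q),cv2.minAreaRect(q[:,:2].astype(np.float32)))
    q=W[m&(abs(Z-.0835)<.004)];print("lamps",len(q),cv2.minAreaRect(q[:,:2].astype(np.float32)))
E
```

```text
top boxtop [0.5622 0.226 ] [0.1193 0.1296] 9.91 2032
top blockorange [ 0.5786 -0.227 ] [0.0647 0.0629] 83.13 586
top deckall [ 0.5742 -0.2287] [0.1579 0.1442] 84.55 3017
top white [0.4803 0.2107] [0.0525 0.0389] 11.25 280
knob pts 237 [0.45261277 0.18828373 0.03517696] [0.49684169 0.27944525 0.099     ] [0.47298967 0.21077532 0.07940169]
blk 432 ((0.5791262984275818, -0.22754725813865662), (0.06459349393844604, 0.06317999958992004), 82.77021789550781)
lamps 637 ((0.5725645422935486, -0.22848662734031677), (0.12850399315357208, 0.10339590162038803), 85.04159545898438)
side boxtop [0.556  0.2328] [0.1209 0.1329] 10.82 2313
side blockorange [ 0.5678 -0.2292] [0.05   0.0766] 81.12 249
side deckall [ 0.6051 -0.3069] [0.1894 0.3854] 24.02 3071
side white [0.4807 0.2136] [0.0576 0.0658] 23.3 368
knob pts 689 [0.44896294 0.18764115 0.03011504] [0.4969878  0.28480785 0.09672809] [0.48962491 0.22879185 0.07024059]
blk 216 ((0.5592683553695679, -0.22579807043075562), (0.061484839767217636, 0.11118611693382263), 68.1077651977539)
lamps 388 ((0.5680614709854126, -0.22590366005897522), (0.13220669329166412, 0.10386921465396881), 84.58831787109375)
```

```bash
cat >> h.py <<'E'
from scipy.spatial.transform import Rotation as Ro
def delta(X,yaw):
    s=get_state();R=Ro.from_euler("xyz",s["ee_rot"],degrees=True).as_matrix()
    d=R.T@(np.array(X)-s["ee_pos"]);e=(yaw-s["ee_rot"][2]+180)%360-180
    print("t",s["clock"],"pos",s["ee_pos"].round(4),"rot",s["ee_rot"].round(2),"F",s["wrist_force"].round(1),"w",round(s["grip_width"],4),"j",s["joints"].round(0))
    print("delta cm tool",(d*100).round(2),"spin rad",round(-np.radians(e),3))
E
python3 - <<'E'
from h import *
print(ray("side",277.5,297,.065), proj("side",[.4665,.209,.065]),proj("top",[.4665,.209,.085]))
for n in ("top","side"):
    p=np.load(n+"0.npz")["p"].copy()
    for k in (24,50): 
        for s in(-20,20):
            a=np.radians(10);x=np.array([.562-(60+k)/1000*np.cos(a)-s/1000*np.sin(a),.226-(60+k)/1000*np.sin(a)+s/1000*np.cos(a),.065])
            u,v=proj(n,x);cv2.circle(p,(round(u),round(v)),0,(255,0,0),-1)
    c=p[205:255,205:265] if n=="top" else p[270:320,240:300]
    cv2.imwrite(f"pics/k_{n}.png",cv2.resize(c,(480,400),interpolation=0)[:,:,::-1])
a=cv2.imread("pics/k_top.png");b=cv2.imread("pics/k_side.png");cv2.imwrite("pics/kk.png",cv2.resize(np.hstack([a,b]),(800,333)))
E
```

```text
[0.45680013 0.20490486 0.065     ] (np.float64(272.45584165218975), np.float64(296.32352951412184)) (np.float64(230.34787980904602), np.float64(239.55326885626067))
```

View pics/kk.png

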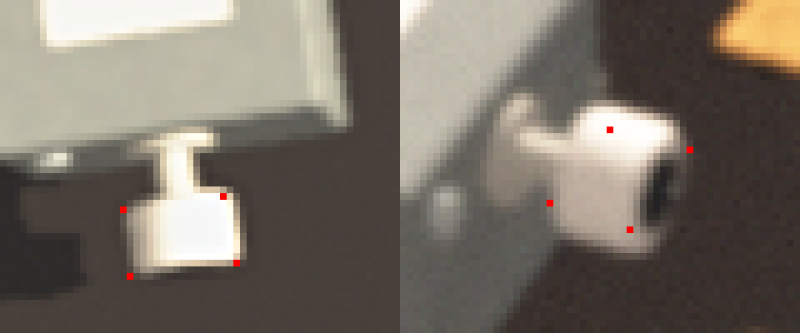

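Emit:
play_rows --increments '[{"translation":[0,0,0],"spin":-0.15},{"translation":[0,0,0],"spin":-0.15},{"translation":[0,0,0],"spin":-0.15},{"translation":[0,0,0],"spin":-0.15},{"translation":[0,0,0],"spin":-0.15},{"translation":[0,0,0],"spin":-0.15},{"translation":[0,0,0],"spin":-0.15},{"translation":[0,0,0],"spin":-0.15},{"translation":[0,0,0],"spin":-0.15},{"translation":[0,0,0],"spin":-0.15}]' --grip 0 --grip_force 40

```text
clock: 1.1
ee_pos: [0.156, -0.501, 0.2309]
ee_rot: [-180.0, -0.0, 13.6]
wrist_force: [-0.9, -0.1, 0.1]
grip_width: 0.0853
```

Emit:
play_rows --increments '[{"translation":[0,0,0],"spin":-0.15},{"translation":[0,0,0],"spin":-0.15},{"translation":[0,0,0],"spin":-0.15},{"translation":[0,0,0],"spin":-0.15},{"translation":[0,0,0],"spin":-0.15},{"translation":[0,0,0],"spin":-0.15},{"translation":[0,0,0],"spin":-0.15},{"translation":[0,0,0],"spin":-0.15},{"translation":[0,0,0],"spin":-0.15},{"translation":[0,0,0],"spin":-0.15}]'

```text
clock: 2.1
ee_pos: [0.156, -0.501, 0.231]
ee_rot: [-180.0, -0.0, 99.5]
wrist_force: [0.9, -0.2, -0.3]
grip_width: 0.0854
```

```bash
python3 -c "
from h import *
delta([.4665,.209,.2],100)"
```

```text
t 2.1 pos [ 0.156 -0.501  0.231] rot [-1.800e+02 -4.000e-02  9.953e+01] F [ 0.9 -0.2 -0.3] w 0.0854 j [-81.  17.  -9.  65.  -0. -90.]
delta cm tool [64.87 42.38  3.15] spin rad -0.008
```

The dots fall on the head within about 1 px in both views, so the knob head is at about (0.468, 0.2075). I move above it.

Emit:
play_rows --increments '[{"translation":[4,2.6,0],"spin":0},{"translation":[4,2.6,0],"spin":0},{"translation":[4,2.6,0],"spin":0},{"translation":[4,2.6,0],"spin":0},{"translation":[4,2.6,0],"spin":0},{"translation":[4,2.6,0],"spin":0},{"translation":[4,2.6,0],"spin":0},{"translation":[4,2.6,0],"spin":0},{"translation":[4,2.6,0],"spin":0},{"translation":[4,2.6,0],"spin":0},{"translation":[4,2.6,0],"spin":0},{"translation":[4,2.6,0],"spin":0}]'

```text
clock: 3.3
ee_pos: [0.3878, 0.0245, 0.2314]
ee_rot: [180.0, 0.0, 99.2]
wrist_force: [1.1, -1.3, 0.7]
grip_width: 0.0854
```

```bash
python3 -c "
from h import *
delta([.468,.2075,.15],100)"
```

```text
t 3.3 pos [0.3878 0.0245 0.2314] rot [1.7998e+02 1.0000e-02 9.9190e+01] F [ 1.1 -1.3  0.7] w 0.0854 j [ -7.   2. -27.  61.  -0. -16.]
delta cm tool [16.79 10.84  8.14] spin rad -0.014
```

Emit:
play_rows --increments '[{"translation":[3.4,2.2,1],"spin":-0.014},{"translation":[3.4,2.2,1],"spin":0},{"translation":[3.4,2.2,1],"spin":0},{"translation":[3.4,2.2,1],"spin":0},{"translation":[3.2,2.0,1],"spin":0},{"translation":[0,0,3],"spin":0},{"translation":[0,0,0],"spin":0},{"translation":[0,0,0],"spin":0}]'

```text
clock: 4.1
ee_pos: [0.4644, 0.2059, 0.1512]
ee_rot: [-179.9, 0.0, 100.0]
wrist_force: [1.0, -0.1, 0.2]
grip_width: 0.0852
```

```bash
python3 -c "
from h import *
delta([.468,.2075,.046],100)
p,d=camera('top');cv2.imwrite('pics/t1.png',cv2.resize(p[165:285,160:320],(800,600))[:,:,::-1])
p,d=camera('side');cv2.imwrite('pics/s1.png',cv2.resize(p[200:350,180:380],(800,600))[:,:,::-1])"
```

```text
t 4.1 pos [0.4644 0.2059 0.1512] rot [-1.7988e+02  2.0000e-02  9.9980e+01] F [ 1.  -0.1  0.2] w 0.0852 j [ 16.  18. -19.  53.  -0.   6.]
delta cm tool [ 0.1   0.4  10.52] spin rad -0.0
```

View pics/s1.png

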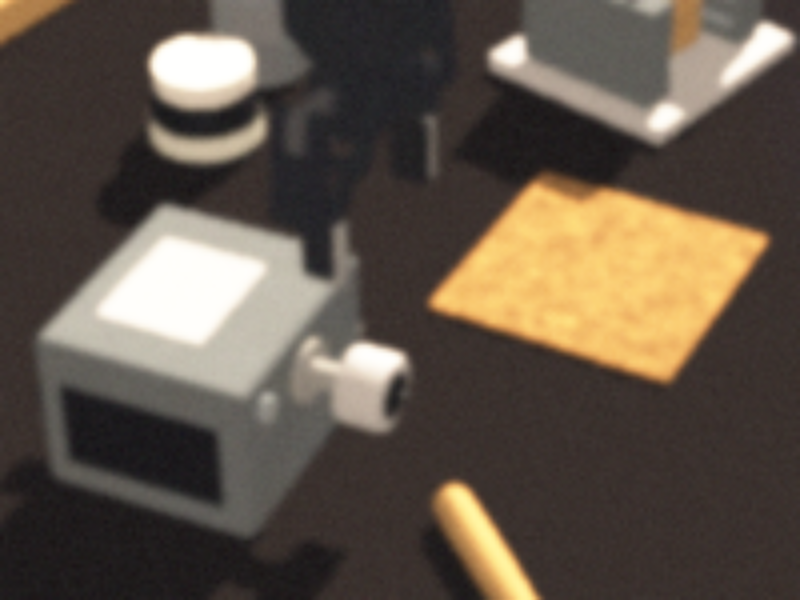

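The side view shows the open fingers straddling and above the knob head at about (370,385) in the crop. I descend.

Emit:
play_rows --increments '[{"translation":[0.1,0.4,2],"spin":0},{"translation":[0,0,2],"spin":0},{"translation":[0,0,2],"spin":0},{"translation":[0,0,2],"spin":0},{"translation":[0,0,1.5],"spin":0},{"translation":[0,0,1.4],"spin":0},{"translation":[0,0,0],"spin":0}]'

```text
clock: 4.9
ee_pos: [0.4687, 0.2072, 0.0422]
ee_rot: [-179.9, 0.0, 99.9]
wrist_force: [-1.3, -0.8, -0.1]
grip_width: 0.0851
```

Emit:
play_rows --increments '[{"translation":[0,0,0],"spin":0},{"translation":[0,0,0],"spin":0},{"translation":[0,0,0],"spin":0},{"translation":[0,0,0],"spin":0},{"translation":[0,0,0],"spin":0},{"translation":[0,0,0],"spin":0},{"translation":[0,0,0],"spin":0},{"translation":[0,0,0],"spin":0}]' --grip 1 --grip_force 40

```text
clock: 5.7
ee_pos: [0.4695, 0.2088, 0.0435]
ee_rot: [179.9, -0.1, 100.0]
wrist_force: [-3.0, 2.4, 8.4]
grip_width: 0.0391
```

```bash
python3 -c "
from h import *
delta([.468,.2075,.042],100)"
```

```text
t 5.7 pos [0.4695 0.2088 0.0435] rot [ 1.7991e+02 -9.0000e-02  1.0000e+02] F [-3.   2.4  8.4] w 0.0391 j [ 16.  26. -26.  38.   0.   6.]
delta cm tool [-0.1  -0.17  0.15] spin rad -0.0
```

Emit:
play_rows --increments '[{"translation":[0,-0.3,0],"spin":0},{"translation":[0,-0.3,0],"spin":0},{"translation":[0,-0.3,0],"spin":0},{"translation":[0,-0.3,0],"spin":0},{"translation":[0,-0.3,0],"spin":0},{"translation":[0,-0.3,0],"spin":0},{"translation":[0,-0.3,0],"spin":0},{"translation":[0,-0.3,0],"spin":0},{"translation":[0,-0.3,0],"spin":0},{"translation":[0,-0.3,0],"spin":0},{"translation":[0,0,0],"spin":0},{"translation":[0,0,0],"spin":0}]' --grip_force 60

```text
clock: 6.9
ee_pos: [0.44, 0.2031, 0.0435]
ee_rot: [179.9, -0.0, 100.0]
wrist_force: [-1.0, 1.2, 12.9]
grip_width: 0.0385
```

Emit:
play_rows --increments '[{"translation":[0,0,0],"spin":0},{"translation":[0,0,0],"spin":0},{"translation":[0,0,0],"spin":0},{"translation":[0,0,0],"spin":0},{"translation":[0,0,0],"spin":0},{"translation":[0,0,0],"spin":0}]' --grip 0

```text
clock: 7.5
ee_pos: [0.4394, 0.2028, 0.0422]
ee_rot: [-180.0, 0.0, 100.0]
wrist_force: [0.7, -0.9, 0.1]
grip_width: 0.0853
```

Emit:
play_rows --increments '[{"translation":[0,0,-2],"spin":0},{"translation":[0,0,-4],"spin":0},{"translation":[0,0,-4],"spin":0},{"translation":[0,0,-4],"spin":0},{"translation":[0,0,0],"spin":0}]'

```text
clock: 8.0
ee_pos: [0.4424, 0.2037, 0.1872]
ee_rot: [179.5, -0.0, 100.0]
wrist_force: [0.3, 0.5, -0.5]
grip_width: 0.0852
```

```bash
python3 -c "
from h import *
delta([.577,-.227,.2],-5)
p,d=camera('side');cv2.imwrite('pics/s2.png',cv2.resize(p[200:350,180:380],(800,600))[:,:,::-1])"
```

```text
t 8.0 pos [0.4424 0.2037 0.1872] rot [ 1.7953e+02 -5.0000e-02  9.9990e+01] F [ 0.3  0.5 -0.5] w 0.0852 j [ 16.  14. -19.  56.  -0.   6.]
delta cm tool [-44.75   5.8   -1.27] spin rad 1.832
```

View pics/s2.png

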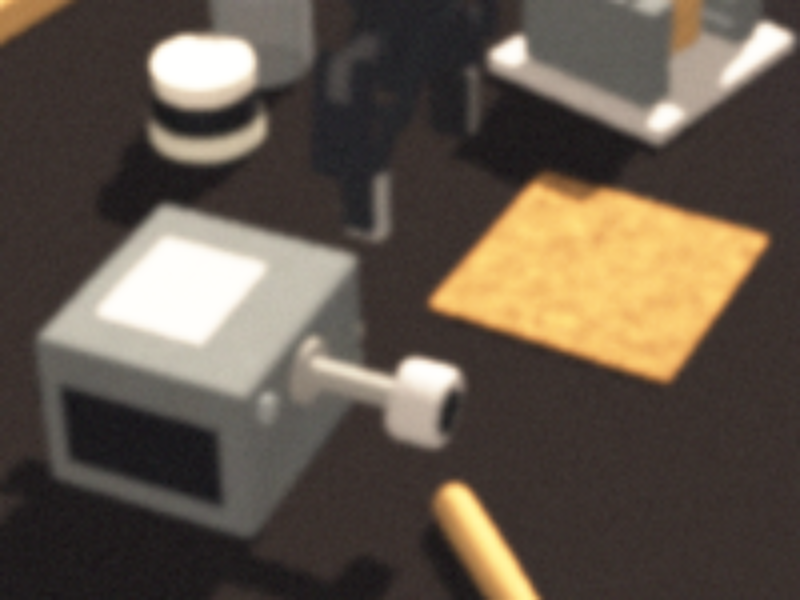

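The knob is out: its head is at (425,400) in the crop, with a long bare stem showing. Now the block.

Emit:
play_rows --increments '[{"translation":[-4.5,0.6,-0.1],"spin":0},{"translation":[-4.5,0.6,-0.1],"spin":0},{"translation":[-4.5,0.6,-0.1],"spin":0},{"translation":[-4.5,0.6,-0.1],"spin":0},{"translation":[-4.5,0.6,-0.1],"spin":0},{"translation":[-4.5,0.6,-0.1],"spin":0},{"translation":[-4.5,0.6,-0.1],"spin":0},{"translation":[-4.5,0.6,-0.1],"spin":0},{"translation":[-4.5,0.6,-0.1],"spin":0},{"translation":[-4.2,0.4,-0.1],"spin":0}]'

```text
clock: 9.05
ee_pos: [0.5738, -0.2292, 0.1908]
ee_rot: [-179.9, -0.1, 100.0]
wrist_force: [0.9, 0.4, -0.3]
grip_width: 0.0854
```

Emit:
play_rows --increments '[{"translation":[0,0,0],"spin":0.15},{"translation":[0,0,0],"spin":0.15},{"translation":[0,0,0],"spin":0.15},{"translation":[0,0,0],"spin":0.15},{"translation":[0,0,0],"spin":0.15},{"translation":[0,0,0],"spin":0.15},{"translation":[0,0,0],"spin":0.15},{"translation":[0,0,0],"spin":0.15},{"translation":[0,0,0],"spin":0.15},{"translation":[0,0,0],"spin":0.15},{"translation":[0,0,0],"spin":0.15},{"translation":[0,0,0],"spin":0.15}]'

```text
clock: 10.25
ee_pos: [0.5734, -0.2271, 0.1907]
ee_rot: [-179.9, 0.1, -3.5]
wrist_force: [-0.0, 0.4, 0.4]
grip_width: 0.0853
```

```bash
python3 -c "
from h import *
delta([.578,-.2275,.14],-6)
p,d=camera('top');cv2.imwrite('pics/t3.png',cv2.resize(p[150:270,320:480],(800,600))[:,:,::-1])
p,d=camera('side');cv2.imwrite('pics/s3.png',cv2.resize(p[120:270,270:470],(800,600))[:,:,::-1])"
```

```text
t 10.25 pos [ 0.5734 -0.2271  0.1907] rot [-1.7995e+02  1.2000e-01 -3.5100e+00] F [-0.   0.4  0.4] w 0.0853 j [-28.  28.   2.  64.  -0.  65.]
delta cm tool [0.47 0.02 5.07] spin rad 0.044
```

View pics/s3.png

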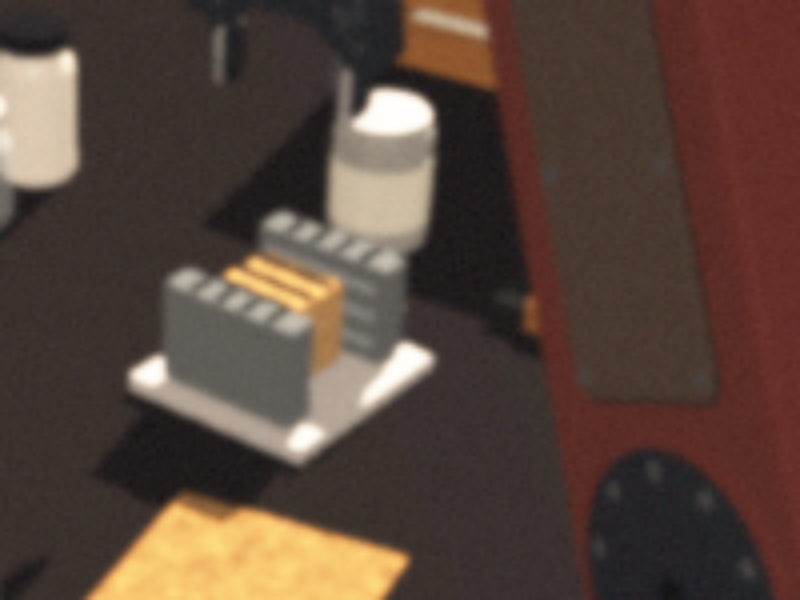

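Emit:
play_rows --increments '[{"translation":[0.5,0,2],"spin":0.044},{"translation":[0,0,3],"spin":0},{"translation":[0,0,3],"spin":0},{"translation":[0,0,2],"spin":0},{"translation":[0,0,2],"spin":0},{"translation":[0,0,0],"spin":0},{"translation":[0,0,0],"spin":0}]'

```text
clock: 11.05
ee_pos: [0.5787, -0.2275, 0.072]
ee_rot: [-180.0, 0.1, -5.5]
wrist_force: [0.3, -0.4, -0.1]
grip_width: 0.0857
```

```bash
python3 -c "
from h import *
delta([.578,-.2275,.025],-6)
p,d=camera('side');cv2.imwrite('pics/s4.png',cv2.resize(p[120:270,270:470],(800,600))[:,:,::-1])"
```

```text
t 11.05 pos [ 0.5787 -0.2275  0.072 ] rot [-1.7997e+02  6.0000e-02 -5.5200e+00] F [ 0.3 -0.4 -0.1] w 0.0857 j [-28.  34.  -6.  50.   0.  67.]
delta cm tool [-0.07  0.01  4.7 ] spin rad 0.008
```

View pics/s4.png

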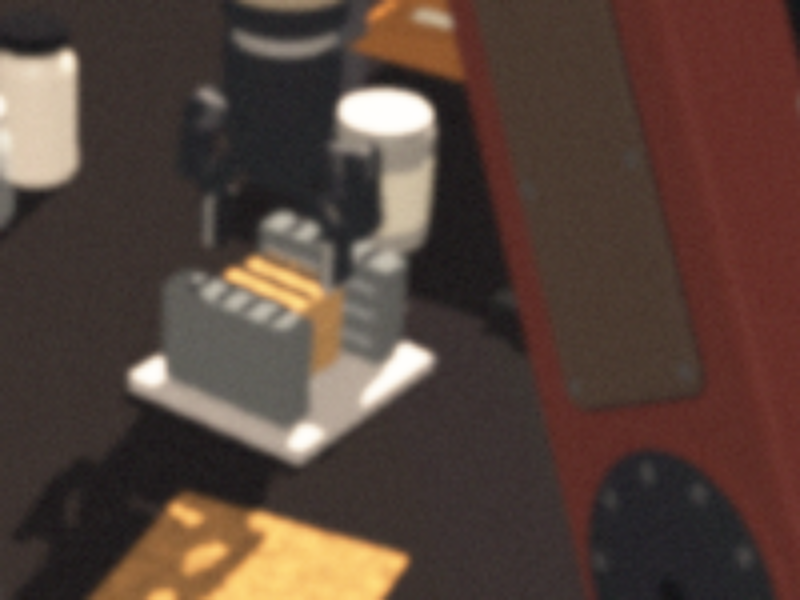

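The side crop shows both fingers inside the gap in line with the block, the near finger at (340,270) and the block's near top edge at about (330,290). I descend slowly and check the force.

Emit:
play_rows --increments '[{"translation":[0,0,0.5],"spin":0},{"translation":[0,0,0.5],"spin":0},{"translation":[0,0,0.5],"spin":0},{"translation":[0,0,0.5],"spin":0},{"translation":[0,0,0],"spin":0}]'

```text
clock: 11.6
ee_pos: [0.5785, -0.2274, 0.0515]
ee_rot: [-180.0, 0.1, -5.7]
wrist_force: [0.1, 0.8, 0.6]
grip_width: 0.0854
```

```bash
python3 -c "
from h import *
delta([.578,-.2275,.025],-6)
p,d=camera('side');cv2.imwrite('pics/s5.png',cv2.resize(p[150:240,300:420],(800,600),interpolation=2)[:,:,::-1])"
```

```text
t 11.6 pos [ 0.5785 -0.2274  0.0515] rot [-1.7997e+02  7.0000e-02 -5.6700e+00] F [0.1 0.8 0.6] w 0.0854 j [-28.  35.  -8.  47.  -0.  67.]
delta cm tool [-0.05  0.01  2.65] spin rad 0.006
```

View pics/s5.png

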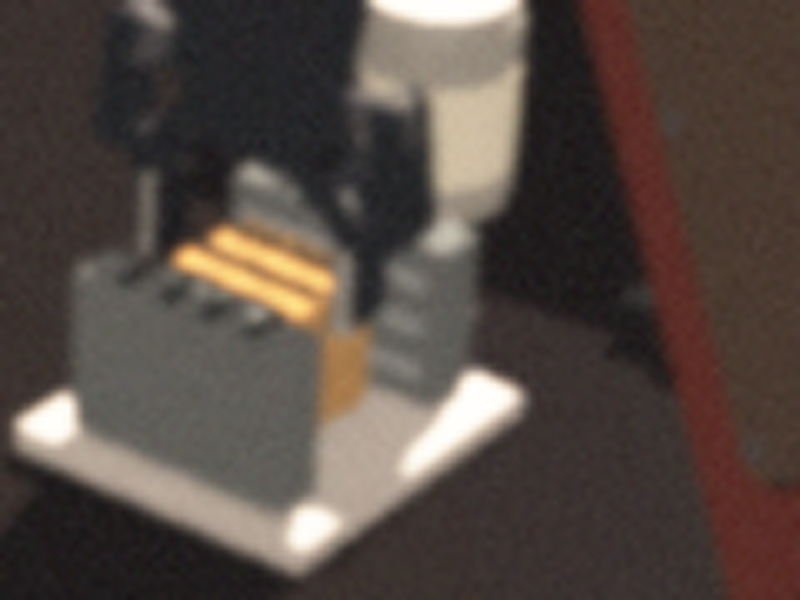

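Both fingers now clear the block's faces and straddle it. I go down 2.6 cm and grip.

Emit:
play_rows --increments '[{"translation":[0,0,0.7],"spin":0},{"translation":[0,0,0.7],"spin":0},{"translation":[0,0,0.7],"spin":0},{"translation":[0,0,0.5],"spin":0},{"translation":[0,0,0],"spin":0}]'

```text
clock: 12.15
ee_pos: [0.5784, -0.2273, 0.0252]
ee_rot: [-180.0, 0.1, -5.7]
wrist_force: [0.2, -0.1, 0.9]
grip_width: 0.0852
```

Emit:
play_rows --increments '[{"translation":[0,0,0],"spin":0},{"translation":[0,0,0],"spin":0},{"translation":[0,0,0],"spin":0},{"translation":[0,0,0],"spin":0},{"translation":[0,0,0],"spin":0},{"translation":[0,0,0],"spin":0},{"translation":[0,0,0],"spin":0}]' --grip 1 --grip_force 35

```text
clock: 12.85
ee_pos: [0.5793, -0.2278, 0.0267]
ee_rot: [180.0, -0.0, -5.7]
wrist_force: [-0.9, -0.2, 5.8]
grip_width: 0.0637
```

```bash
python3 -c "
from h import *
delta([.467,-.0135,.2],-7.5)"
```

```text
t 12.85 pos [ 0.5793 -0.2278  0.0267] rot [ 1.7998e+02 -3.0000e-02 -5.6700e+00] F [-0.9 -0.2  5.8] w 0.0637 j [-28.  37.  -9.  44.  -0.  67.]
delta cm tool [-13.29 -20.21 -17.35] spin rad 0.032
```

Emit:
play_rows --increments '[{"translation":[0,0,-0.5],"spin":0},{"translation":[0,0,-1.5],"spin":0},{"translation":[0,0,-2],"spin":0},{"translation":[0,0,-2],"spin":0},{"translation":[0,0,-2],"spin":0},{"translation":[0,0,-2],"spin":0},{"translation":[0,0,0],"spin":0}]'

```text
clock: 13.55
ee_pos: [0.5804, -0.2283, 0.1287]
ee_rot: [179.9, -0.2, -5.7]
wrist_force: [0.3, -0.1, -2.6]
grip_width: 0.0638
```

Emit:
play_rows --increments '[{"translation":[-1.3,-2,0],"spin":0},{"translation":[-2,-3,0],"spin":0},{"translation":[-2,-3,0],"spin":0},{"translation":[-2,-3,0],"spin":0},{"translation":[-2,-3,0],"spin":0},{"translation":[-2,-3,0],"spin":0},{"translation":[-1.3,-2,0],"spin":0},{"translation":[-0.7,-1.2,0],"spin":0},{"translation":[0,0,0],"spin":0},{"translation":[0,0,0],"spin":0}]'

```text
clock: 14.55
ee_pos: [0.4672, -0.0139, 0.1261]
ee_rot: [180.0, -0.0, -5.7]
wrist_force: [0.9, 0.1, -1.0]
grip_width: 0.0639
```

```bash
python3 -c "
from h import *
delta([.467,-.0135,.0195],-7.5)
p,d=camera('side');cv2.imwrite('pics/s6.png',cv2.resize(p[140:320,250:490],(800,600),interpolation=2)[:,:,::-1])"
```

```text
t 14.55 pos [ 0.4672 -0.0139  0.1261] rot [ 1.7998e+02 -2.0000e-02 -5.6600e+00] F [ 0.9  0.1 -1. ] w 0.0639 j [-11.  16. -27.  47.  -0.  85.]
delta cm tool [-0.02 -0.04 10.66] spin rad 0.032
```

View pics/s6.png

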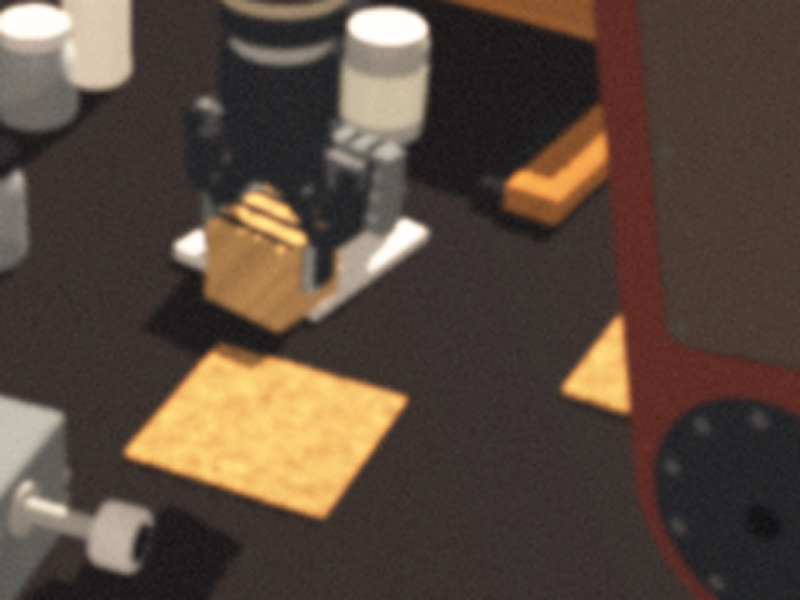

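The block is held upright above the mat. I lower it.

Emit:
play_rows --increments '[{"translation":[0,0,2],"spin":0},{"translation":[0,0,2.5],"spin":0},{"translation":[0,0,2.5],"spin":0},{"translation":[0,0,1.5],"spin":0},{"translation":[0,0,0.8],"spin":0},{"translation":[0,0,0.4],"spin":0},{"translation":[0,0,0.3],"spin":0},{"translation":[0,0,0.3],"spin":0},{"translation":[0,0,0.2],"spin":0},{"translation":[0,0,0.1],"spin":0},{"translation":[0,0,0],"spin":0},{"translation":[0,0,0],"spin":0}]'

```text
clock: 15.8
ee_pos: [0.4668, -0.0135, 0.0205]
ee_rot: [180.0, -0.0, -5.7]
wrist_force: [0.4, 0.4, -2.1]
grip_width: 0.0638
```

Emit:
play_rows --increments '[{"translation":[0,0,0.1],"spin":0},{"translation":[0,0,0.1],"spin":0},{"translation":[0,0,0],"spin":0}]'

```text
clock: 16.1
ee_pos: [0.4668, -0.0136, 0.0186]
ee_rot: [180.0, -0.0, -5.7]
wrist_force: [-2.1, 0.3, 3.8]
grip_width: 0.0638
```

Emit:
play_rows --increments '[{"translation":[0,0,0],"spin":0},{"translation":[0,0,0],"spin":0},{"translation":[0,0,0],"spin":0},{"translation":[0,0,0],"spin":0},{"translation":[0,0,0],"spin":0}]' --grip 0

```text
clock: 16.6
ee_pos: [0.4667, -0.0135, 0.0183]
ee_rot: [-180.0, -0.0, -5.7]
wrist_force: [0.5, 0.2, 0.2]
grip_width: 0.0855
```

Emit:
play_rows --increments '[{"translation":[0,0,-1],"spin":0},{"translation":[0,0,-2],"spin":0},{"translation":[0,0,-3],"spin":0},{"translation":[0,0,-4],"spin":0},{"translation":[0,0,-4],"spin":0},{"translation":[0,0,-3],"spin":0},{"translation":[0,0,0],"spin":0}]'

```text
clock: 17.3
ee_pos: [0.4691, -0.0139, 0.1929]
ee_rot: [180.0, -0.4, -5.7]
wrist_force: [0.4, -1.0, -0.8]
grip_width: 0.0853
```

Emit:
play_rows --increments '[{"translation":[0,0,0],"spin":-0.15},{"translation":[0,0,0],"spin":-0.15},{"translation":[0,0,0],"spin":-0.15},{"translation":[0,0,0],"spin":-0.15},{"translation":[0,0,0],"spin":-0.15},{"translation":[0,0,0],"spin":-0.15},{"translation":[0,0,0],"spin":-0.15},{"translation":[0,0,0],"spin":-0.15},{"translation":[0,0,0],"spin":-0.15},{"translation":[0,0,0],"spin":-0.15},{"translation":[0,0,0],"spin":-0.07},{"translation":[0,0,0],"spin":0}]'

```text
clock: 18.5
ee_pos: [0.4662, -0.0134, 0.188]
ee_rot: [-180.0, -0.0, 84.3]
wrist_force: [0.3, -0.2, 0.2]
grip_width: 0.0855
```

```bash
python3 - <<'E'
from h import *
p,d=camera('side');cv2.imwrite('pics/s7.png',cv2.resize(p[140:320,250:490],(800,600),interpolation=2)[:,:,::-1])
p,d=camera('top');cv2.imwrite('pics/t7.png',cv2.resize(p[165:315,240:440],(800,600),interpolation=2)[:,:,::-1])
delta([.4668,-.0135,.02],84.3)
E
```

```text
t 18.6 pos [ 0.4664 -0.0135  0.1881] rot [-179.98   -0.     84.15] F [-0.7  0.5 -0.4] w 0.0855 j [-11.  12. -22.  56.  -0.  -5.]
delta cm tool [-0.    0.05 16.81] spin rad -0.003
```

View pics/s7.png

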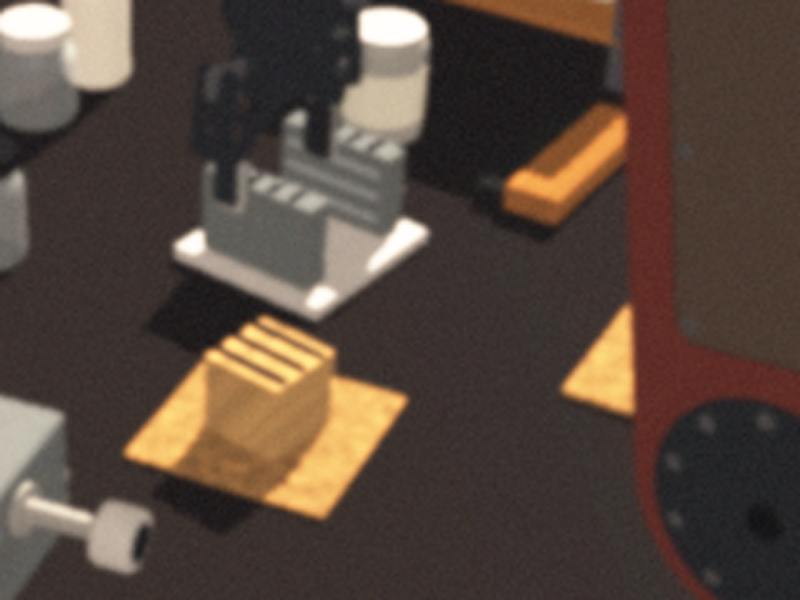

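View pics/t7.png

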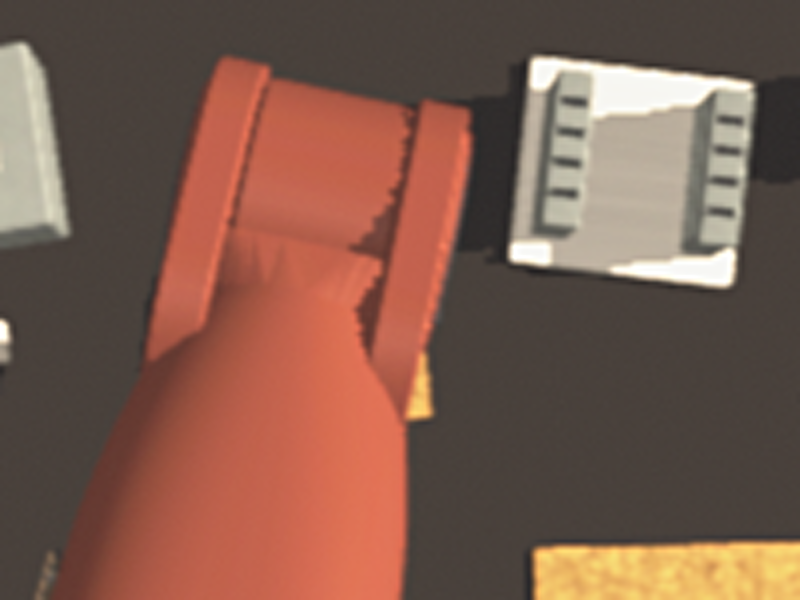

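The block stands upright on the mat with its lines visible, at (270,385) in the side crop. The fingers are turned 90° above it, clear of the lamps. I descend and regrasp.

Emit:
play_rows --increments '[{"translation":[0,0.05,3],"spin":0},{"translation":[0,0,3],"spin":0},{"translation":[0,0,2],"spin":0},{"translation":[0,0,1],"spin":0},{"translation":[0,0,1],"spin":0},{"translation":[0,0,1],"spin":0},{"translation":[0,0,1],"spin":0},{"translation":[0,0,0],"spin":0}]'

```text
clock: 19.4
ee_pos: [0.4666, -0.0135, 0.0674]
ee_rot: [-179.9, -0.0, 84.3]
wrist_force: [-0.2, 0.3, -0.5]
grip_width: 0.0855
```

```bash
python3 - <<'E'
from h import *
p,d=camera('side');cv2.imwrite('pics/s8.png',cv2.resize(p[180:300,290:450],(800,600),interpolation=2)[:,:,::-1])
delta([.4668,-.0135,.02],84.3)
E
```

```text
t 19.45 pos [ 0.4669 -0.0135  0.068 ] rot [-179.96   -0.     84.28] F [-1.1  0.2 -0.7] w 0.0852 j [-11.  20. -32.  38.   0.  -5.]
delta cm tool [-0.   -0.01  4.8 ] spin rad -0.0
```

View pics/s8.png

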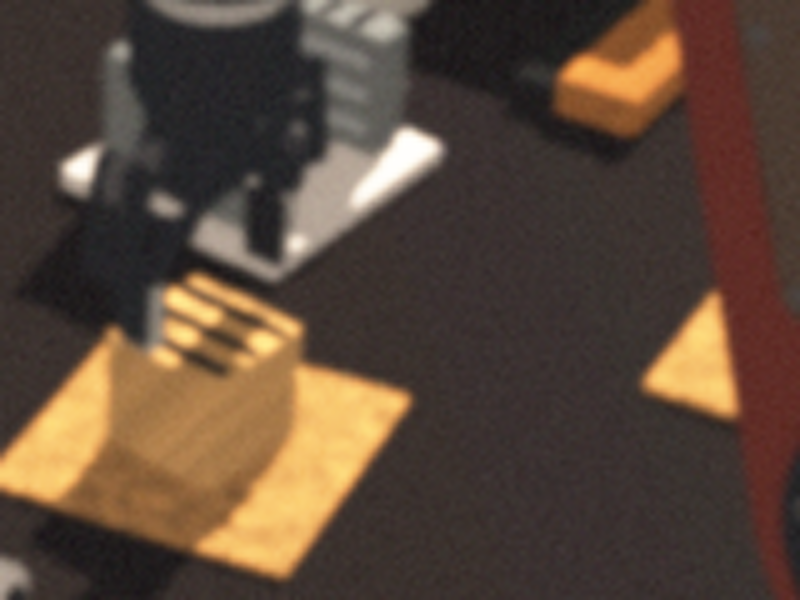

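Emit:
play_rows --increments '[{"translation":[0,0,0.6],"spin":0},{"translation":[0,0,0.6],"spin":0},{"translation":[0,0,0.6],"spin":0},{"translation":[0,0,0.2],"spin":0},{"translation":[0,0,0],"spin":0}]'

```text
clock: 19.95
ee_pos: [0.4669, -0.0135, 0.0479]
ee_rot: [-180.0, -0.0, 84.3]
wrist_force: [-0.7, 0.1, -0.7]
grip_width: 0.0852
```

```bash
python3 - <<'E'
from h import *
p,d=camera('side');cv2.imwrite('pics/s9.png',cv2.resize(p[180:300,290:450],(800,600),interpolation=2)[:,:,::-1])
delta([.4668,-.0135,.02],84.3)
E
```

```text
t 20.0 pos [ 0.4671 -0.0135  0.0482] rot [-179.98   -0.     84.28] F [-0.6  0.2 -0. ] w 0.0854 j [-11.  22. -33.  35.   0.  -5.]
delta cm tool [ 0.   -0.03  2.82] spin rad -0.0
```

View pics/s9.png

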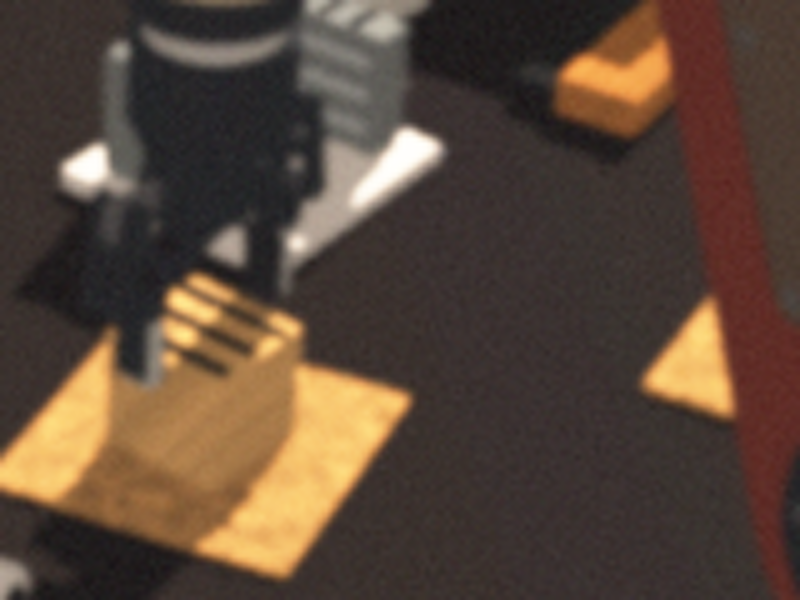

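The fingers are beside both faces, with no contact force. I finish the descent and grip.

Emit:
play_rows --increments '[{"translation":[0,0,0.7],"spin":0},{"translation":[0,0,0.7],"spin":0},{"translation":[0,0,0.7],"spin":0},{"translation":[0,0,0.6],"spin":0},{"translation":[0,0,0],"spin":0}]'

```text
clock: 20.5
ee_pos: [0.4664, -0.0134, 0.0203]
ee_rot: [-179.9, -0.0, 84.3]
wrist_force: [-0.3, -0.5, 0.2]
grip_width: 0.0856
```

Emit:
play_rows --increments '[{"translation":[0,0,0],"spin":0},{"translation":[0,0,0],"spin":0},{"translation":[0,0,0],"spin":0},{"translation":[0,0,0],"spin":0},{"translation":[0,0,0],"spin":0},{"translation":[0,0,0],"spin":0},{"translation":[0,0,0],"spin":0}]' --grip 1 --grip_force 35

```text
clock: 21.2
ee_pos: [0.4674, -0.0136, 0.0216]
ee_rot: [180.0, 0.0, 84.3]
wrist_force: [-1.6, 0.8, 6.9]
grip_width: 0.0641
```

Emit:
play_rows --increments '[{"translation":[0,0,-0.5],"spin":0},{"translation":[0,0,-1.5],"spin":0},{"translation":[0,0,-2],"spin":0},{"translation":[0,0,-2],"spin":0},{"translation":[0,0,-2],"spin":0},{"translation":[0,0,-2],"spin":0},{"translation":[0,0,-2],"spin":0},{"translation":[0,0,0],"spin":0},{"translation":[0,0,0],"spin":0}]'

```text
clock: 22.1
ee_pos: [0.4672, -0.0135, 0.1411]
ee_rot: [180.0, 0.0, 84.3]
wrist_force: [-0.0, 0.4, -2.6]
grip_width: 0.0635
```

```bash
python3 - <<'E'
from h import *
delta([.5727,-.2283,.14],-5)
E
```

```text
t 22.1 pos [ 0.4672 -0.0135  0.1411] rot [179.98   0.    84.29] F [-0.   0.4 -2.6] w 0.0635 j [-11.  15. -26.  49.   0.  -5.]
delta cm tool [-20.32  12.64   0.11] spin rad 1.558
```

Emit:
play_rows --increments '[{"translation":[-1.5,1,0],"spin":0},{"translation":[-2.5,1.6,0],"spin":0},{"translation":[-3,1.8,0],"spin":0},{"translation":[-3,1.8,0],"spin":0},{"translation":[-3,1.8,0],"spin":0},{"translation":[-3,1.8,0],"spin":0},{"translation":[-2.5,1.6,0],"spin":0},{"translation":[-1.8,1.2,0],"spin":0},{"translation":[0,0,0],"spin":0}]'

```text
clock: 23.0
ee_pos: [0.5728, -0.2315, 0.1394]
ee_rot: [-180.0, 0.0, 84.1]
wrist_force: [-0.7, -0.3, -2.6]
grip_width: 0.0636
```

Emit:
play_rows --increments '[{"translation":[0,0,0],"spin":0.13},{"translation":[0,0,0],"spin":0.13},{"translation":[0,0,0],"spin":0.13},{"translation":[0,0,0],"spin":0.13},{"translation":[0,0,0],"spin":0.13},{"translation":[0,0,0],"spin":0.13},{"translation":[0,0,0],"spin":0.13},{"translation":[0,0,0],"spin":0.13},{"translation":[0,0,0],"spin":0.13},{"translation":[0,0,0],"spin":0.13},{"translation":[0,0,0],"spin":0.13},{"translation":[0,0,0],"spin":0.13}]'

```text
clock: 24.2
ee_pos: [0.5715, -0.2279, 0.14]
ee_rot: [-180.0, 0.1, -5.4]
wrist_force: [0.0, 0.5, -2.0]
grip_width: 0.0638
```

Emit:
play_rows --increments '[{"translation":[0,0,0],"spin":0},{"translation":[0,0,0],"spin":0}]'

```text
clock: 24.4
ee_pos: [0.5718, -0.2279, 0.1405]
ee_rot: [-180.0, 0.1, -4.9]
wrist_force: [-0.4, -0.8, -1.7]
grip_width: 0.0641
```

```bash
python3 - <<'E'
from h import *
delta([.5727,-.2283,.03],-5)
p,d=camera('side');cv2.imwrite('pics/s10.png',cv2.resize(p[120:270,270:470],(800,600),interpolation=2)[:,:,::-1])
E
```

```text
t 24.4 pos [ 0.5718 -0.2279  0.1405] rot [-1.7997e+02  7.0000e-02 -4.8800e+00] F [-0.4 -0.8 -1.7] w 0.0641 j [-29.  30.  -2.  58.  -0.  66.]
delta cm tool [ 0.1   0.03 11.05] spin rad 0.002
```

View pics/s10.png

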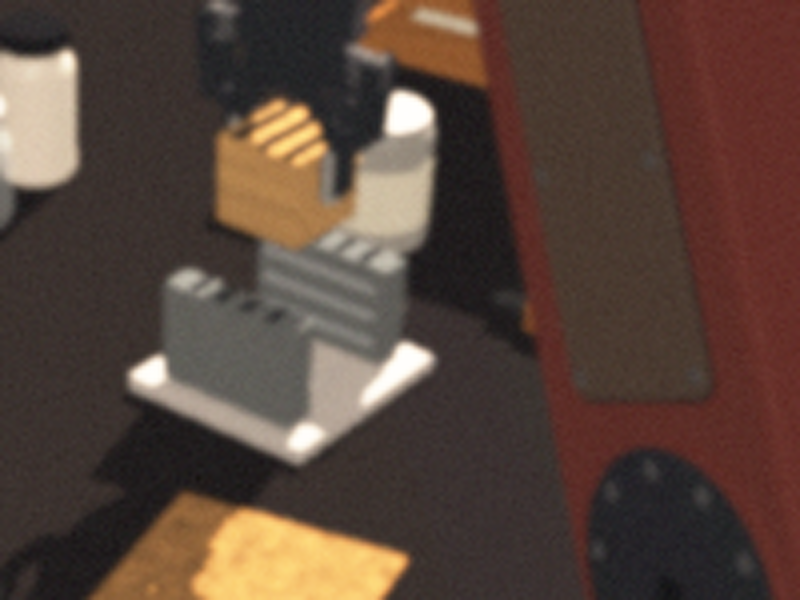

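The block is over the gap with its lines running from lamp to lamp. I lower it in stages.

Emit:
play_rows --increments '[{"translation":[0.1,0,1],"spin":0},{"translation":[0,0,1.5],"spin":0},{"translation":[0,0,1.5],"spin":0},{"translation":[0,0,1],"spin":0},{"translation":[0,0,1],"spin":0},{"translation":[0,0,0],"spin":0},{"translation":[0,0,0],"spin":0}]'

```text
clock: 25.15
ee_pos: [0.5734, -0.2282, 0.0814]
ee_rot: [-180.0, -0.0, -5.1]
wrist_force: [-0.4, 0.1, -2.3]
grip_width: 0.0636
```

```bash
python3 - <<'E'
from h import *
delta([.5727,-.2283,.0296],-5)
E
```

```text
t 25.15 pos [ 0.5734 -0.2282  0.0814] rot [-180.     -0.     -5.08] F [-0.4  0.1 -2.3] w 0.0636 j [-28.  33.  -7.  50.   0.  67.]
delta cm tool [-0.07  0.02  5.18] spin rad -0.001
```

Already inside the gap (bottom at about 0.064), with no side force. I continue.

Emit:
play_rows --increments '[{"translation":[0,0,0.8],"spin":0},{"translation":[0,0,0.8],"spin":0},{"translation":[0,0,0.8],"spin":0},{"translation":[0,0,0.8],"spin":0},{"translation":[0,0,0.6],"spin":0},{"translation":[0,0,0.4],"spin":0},{"translation":[0,0,0.3],"spin":0},{"translation":[0,0,0.2],"spin":0},{"translation":[0,0,0.1],"spin":0},{"translation":[0,0,0.1],"spin":0},{"translation":[0,0,0],"spin":0},{"translation":[0,0,0],"spin":0}]'

```text
clock: 26.35
ee_pos: [0.5734, -0.2282, 0.0325]
ee_rot: [180.0, -0.0, -5.1]
wrist_force: [0.0, -0.5, -1.8]
grip_width: 0.0635
```

Emit:
play_rows --increments '[{"translation":[0,0,0.1],"spin":0},{"translation":[0,0,0.1],"spin":0},{"translation":[0,0,0.1],"spin":0},{"translation":[0,0,0],"spin":0}]'

```text
clock: 26.75
ee_pos: [0.5734, -0.2282, 0.0296]
ee_rot: [180.0, -0.0, -5.1]
wrist_force: [-1.5, 2.1, 2.7]
grip_width: 0.0636
```

Contact at exactly the height I worked out. I release and rise.

Emit:
play_rows --increments '[{"translation":[0,0,0],"spin":0},{"translation":[0,0,0],"spin":0},{"translation":[0,0,0],"spin":0},{"translation":[0,0,0],"spin":0},{"translation":[0,0,0],"spin":0}]' --grip 0

```text
clock: 27.25
ee_pos: [0.5733, -0.2282, 0.0293]
ee_rot: [-180.0, -0.0, -5.1]
wrist_force: [0.0, -0.8, 0.2]
grip_width: 0.0854
```

Emit:
play_rows --increments '[{"translation":[0,0,-1],"spin":0},{"translation":[0,0,-2],"spin":0},{"translation":[0,0,-3],"spin":0},{"translation":[0,0,-4],"spin":0},{"translation":[0,0,-4],"spin":0},{"translation":[0,0,-3],"spin":0},{"translation":[0,0,0],"spin":0}]'

```text
clock: 27.95
ee_pos: [0.5756, -0.2294, 0.2049]
ee_rot: [179.8, -0.4, -5.1]
wrist_force: [0.4, -0.3, 0.2]
grip_width: 0.0855
```

```bash
python3 - <<'E'
from h import *
p,d=camera('side');cv2.imwrite('pics/s11.png',cv2.resize(p[120:270,270:470],(800,600),interpolation=2)[:,:,::-1])
a=np.radians(10);k=np.array([np.cos(a),np.sin(a)])
delta([.4412,.203,.2],100)
E
```

```text
t 28.0 pos [ 0.5746 -0.2289  0.2023] rot [179.89  -0.26  -5.1 ] F [ 0.7 -0.  -0.6] w 0.0857 j [-28.  28.   3.  65.  -0.  67.]
delta cm tool [-17.13 -41.83   0.07] spin rad -1.834
```

View pics/s11.png

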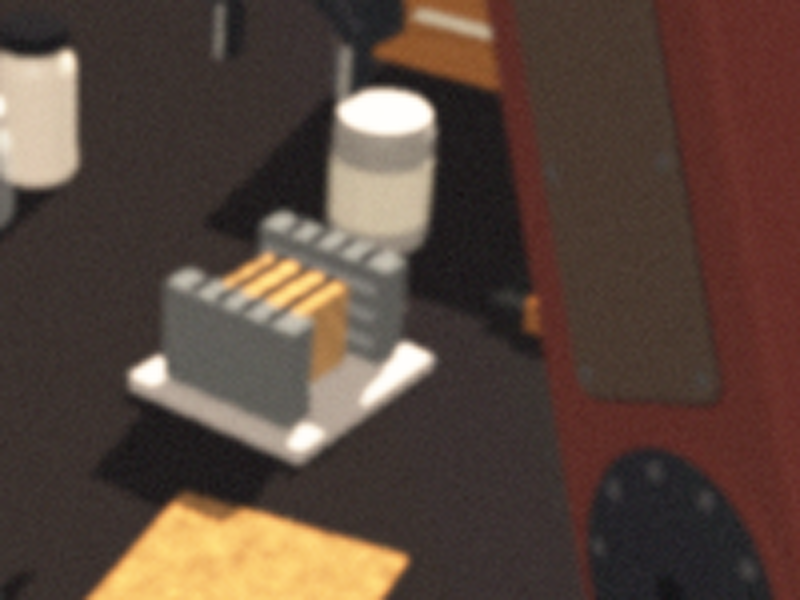

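The block sits between the lamps, lines across, fully within their ends. Next I turn and go back to the knob.

Emit:
play_rows --increments '[{"translation":[0,0,0],"spin":-0.15},{"translation":[0,0,0],"spin":-0.15},{"translation":[0,0,0],"spin":-0.15},{"translation":[0,0,0],"spin":-0.15},{"translation":[0,0,0],"spin":-0.15},{"translation":[0,0,0],"spin":-0.15},{"translation":[0,0,0],"spin":-0.15},{"translation":[0,0,0],"spin":-0.15},{"translation":[0,0,0],"spin":-0.15},{"translation":[0,0,0],"spin":-0.15},{"translation":[0,0,0],"spin":-0.15},{"translation":[0,0,0],"spin":-0.15}]'

```text
clock: 29.2
ee_pos: [0.5727, -0.2278, 0.1983]
ee_rot: [-179.9, -0.1, 98.4]
wrist_force: [0.1, -0.5, -0.5]
grip_width: 0.0852
```

Emit:
play_rows --increments '[{"translation":[0,0,0],"spin":-0.034},{"translation":[0,0,0],"spin":0}]'

```text
clock: 29.4
ee_pos: [0.5728, -0.2279, 0.1984]
ee_rot: [-179.9, -0.1, 100.0]
wrist_force: [-0.6, 0.3, 0.4]
grip_width: 0.0853
```

```bash
python3 - <<'E'
from h import *
delta([.44,.203,.2],100)
E
```

```text
t 29.4 pos [ 0.5728 -0.2279  0.1984] rot [-1.7992e+02 -6.0000e-02  1.0000e+02] F [-0.6  0.3  0.4] w 0.0853 j [-28.  28.   3.  65.   0. -38.]
delta cm tool [44.74 -5.59 -0.1 ] spin rad -0.0
```

Emit:
play_rows --increments '[{"translation":[4.1,-0.5,0],"spin":0},{"translation":[4.1,-0.5,0],"spin":0},{"translation":[4.1,-0.5,0],"spin":0},{"translation":[4.1,-0.5,0],"spin":0},{"translation":[4.1,-0.5,0],"spin":0},{"translation":[4.1,-0.5,0],"spin":0},{"translation":[4.1,-0.5,0],"spin":0},{"translation":[4.1,-0.5,0],"spin":0},{"translation":[4.1,-0.5,0],"spin":0},{"translation":[4.1,-0.5,0],"spin":0},{"translation":[3.7,-0.6,0],"spin":0},{"translation":[0,0,0],"spin":0}]'

```text
clock: 30.6
ee_pos: [0.4387, 0.2056, 0.1989]
ee_rot: [-179.9, -0.1, 100.1]
wrist_force: [0.1, -0.3, -0.0]
grip_width: 0.0854
```

Emit:
play_rows --increments '[{"translation":[0,0,0],"spin":0},{"translation":[0,0,0],"spin":0}]'

```text
clock: 30.8
ee_pos: [0.4408, 0.2016, 0.1991]
ee_rot: [-180.0, 0.0, 99.9]
wrist_force: [0.8, -0.1, 0.3]
grip_width: 0.0851
```

```bash
python3 - <<'E'
from h import *
delta([.44,.203,.042],100)
E
```

```text
t 30.8 pos [0.4408 0.2016 0.1991] rot [-1.7998e+02  2.0000e-02  9.9910e+01] F [ 0.8 -0.1  0.3] w 0.0851 j [ 16.  14. -18.  58.  -0.   6.]
delta cm tool [ 0.16 -0.05 15.71] spin rad -0.002
```

Emit:
play_rows --increments '[{"translation":[0.1,-0.05,3],"spin":0},{"translation":[0,0,4],"spin":0},{"translation":[0,0,3],"spin":0},{"translation":[0,0,2],"spin":0},{"translation":[0,0,1.5],"spin":0},{"translation":[0,0,1.2],"spin":0},{"translation":[0,0,1],"spin":0},{"translation":[0,0,0],"spin":0}]'

```text
clock: 31.6
ee_pos: [0.4395, 0.2021, 0.0412]
ee_rot: [-179.9, 0.0, 99.9]
wrist_force: [0.2, -0.0, 0.9]
grip_width: 0.0854
```

Emit:
play_rows --increments '[{"translation":[0,0,0],"spin":0},{"translation":[0,0,0],"spin":0},{"translation":[0,0,0],"spin":0},{"translation":[0,0,0],"spin":0},{"translation":[0,0,0],"spin":0},{"translation":[0,0,0],"spin":0},{"translation":[0,0,0],"spin":0},{"translation":[0,0,0],"spin":0}]' --grip 1 --grip_force 60

```text
clock: 32.4
ee_pos: [0.4405, 0.2033, 0.0431]
ee_rot: [179.9, 0.0, 100.0]
wrist_force: [-1.4, -1.6, 6.1]
grip_width: 0.0386
```

Emit:
play_rows --increments '[{"translation":[0,0.3,0],"spin":0},{"translation":[0,0.3,0],"spin":0},{"translation":[0,0.3,0],"spin":0},{"translation":[0,0.3,0],"spin":0},{"translation":[0,0.3,0],"spin":0},{"translation":[0,0.3,0],"spin":0},{"translation":[0,0.3,0],"spin":0},{"translation":[0,0.3,0],"spin":0},{"translation":[0,0.3,0],"spin":0},{"translation":[0,0.3,0],"spin":0},{"translation":[0,0,0],"spin":0},{"translation":[0,0,0],"spin":0}]'

```text
clock: 33.6
ee_pos: [0.47, 0.209, 0.043]
ee_rot: [179.9, -0.0, 100.0]
wrist_force: [-0.8, 3.1, 10.5]
grip_width: 0.0386
```

```bash
python3 - <<'E'
from h import *
delta([.4695,.2088,.0435],100)
E
```

```text
t 33.6 pos [0.47  0.209 0.043] rot [ 1.7994e+02 -5.0000e-02  1.0000e+02] F [-0.8  3.1 10.5] w 0.0386 j [ 16.  26. -26.  38.   0.   6.]
delta cm tool [-0.01 -0.05 -0.05] spin rad 0.0
```

The knob is at its original depth. I release, rise and check both cameras.

Emit:
play_rows --increments '[{"translation":[0,0.05,0],"spin":0},{"translation":[0,0,0],"spin":0},{"translation":[0,0,0],"spin":0}]'

```text
clock: 33.9
ee_pos: [0.47, 0.209, 0.0429]
ee_rot: [180.0, -0.0, 100.0]
wrist_force: [-2.8, 2.5, 11.7]
grip_width: 0.0384
```

Emit:
play_rows --increments '[{"translation":[0,0,0],"spin":0},{"translation":[0,0,0],"spin":0},{"translation":[0,0,0],"spin":0},{"translation":[0,0,0],"spin":0},{"translation":[0,0,0],"spin":0},{"translation":[0,0,0],"spin":0}]' --grip 0

```text
clock: 34.5
ee_pos: [0.47, 0.2084, 0.0422]
ee_rot: [-180.0, 0.0, 100.0]
wrist_force: [0.6, 0.3, -0.6]
grip_width: 0.0854
```

Emit:
play_rows --increments '[{"translation":[0,0,-2],"spin":0},{"translation":[0,0,-3],"spin":0},{"translation":[0,0,-4],"spin":0},{"translation":[0,0,-4],"spin":0},{"translation":[0,0,-3],"spin":0},{"translation":[0,-4,0],"spin":0},{"translation":[0,-4,0],"spin":0},{"translation":[0,-4,0],"spin":0},{"translation":[0,0,0],"spin":0},{"translation":[0,0,0],"spin":0},{"translation":[0,0,0],"spin":0}]'

```text
clock: 35.6
ee_pos: [0.353, 0.188, 0.2026]
ee_rot: [179.9, -0.0, 100.0]
wrist_force: [0.1, -0.3, 0.0]
grip_width: 0.0858
```

```bash
python3 - <<'E'
from h import *
delta([.44,.203,.2],100)
q={}
for n in("top","side"):
    p,d=camera(n);q[n]=p;cv2.imwrite(f"pics/{n}F.png",p[:,:,::-1])
    if n=="top":
        W=cloud(n,d);hsv=cv2.cvtColor(p,cv2.COLOR_RGB2HSV)
        m=np.zeros((480,640),bool);m[165:245,355:440]=1
        o=(hsv[...,0]>8)&(hsv[...,0]<28)&(hsv[...,1]>90)&m
        for nm,mm in(("blk",o&(W[...,2]>.066)&(W[...,2]<.078)),("lamps",m&(abs(W[...,2]-.0835)<.004))):
            r=W[mm];print(nm,len(r),np.median(r[:,2]),cv2.minAreaRect(r[:,:2].astype(np.float32)))
cv2.imwrite("pics/F.png",np.hstack([cv2.resize(q["top"][140:290,130:330],(400,300)),cv2.resize(q["side"][180:330,180:380],(400,300))])[:,:,::-1])
E
```

```text
t 35.6 pos [0.353  0.188  0.2026] rot [ 1.7992e+02 -1.0000e-02  9.9980e+01] F [ 0.1 -0.3  0. ] w 0.0858 j [ 18.   4. -29.  57.  -0.   8.]
delta cm tool [-0.03  8.83  0.27] spin rad -0.0
blk 497 0.07226261204253258 ((0.5752584338188171, -0.2269885241985321), (0.06471145898103714, 0.06527897715568542), 83.89408111572266)
lamps 663 0.08391729684469233 ((0.5722314715385437, -0.22805634140968323), (0.1285836547613144, 0.10385609418153763), 84.73536682128906)
```

View pics/topF.png

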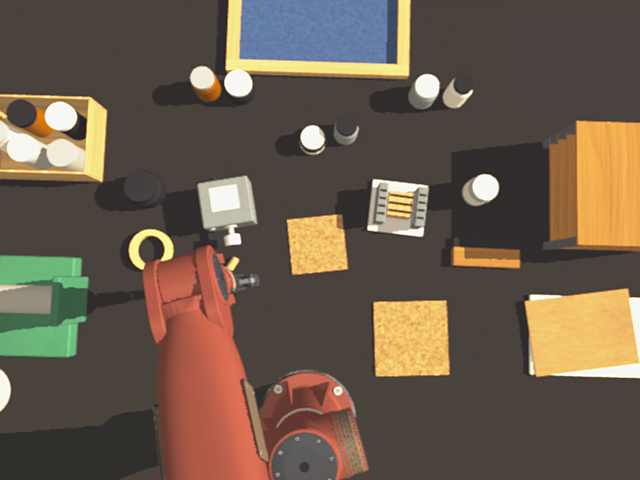

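View pics/sideF.png

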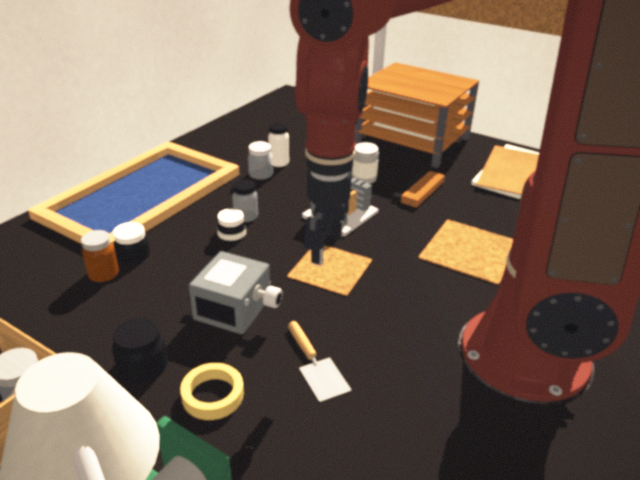

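The final views show the knob head back at its starting pixels: top (233,237), side (272,296). The block is at top (400,205) with its lines across and 3 mm from the station centre along the lamps, and the bystanders have not moved.

```bash
python3 -c "
from bench import *
print(sign_off())"
```

```text
the job is handed in; nothing more can be done
None
```

The job is done and handed in at about 36 s of the 72 s allowed; the hand-in reports no verdict.

**What I did:** I pulled the knob out 30 mm, then lifted the block out by its two open-end faces and stood it on the smaller cork mat. I let go, took it by its other two faces, set it back between the lamps a quarter turn round, and pushed the knob home.

**Last checks:**
- **Block:** the top camera puts it about 3 mm from the station centre along the lamps and 1 mm across. Its top is at 0.072 m, as it should be, and its lines run from lamp to lamp within about 1°.
- **Knob:** the head is back at its starting pixels in both views. The gripper's end position for the push was within 1 mm of where it first gripped the knob.
- **Robot and bench:** the gripper is open and clear, with the wrist force near zero. Nothing else on the bench shows any movement in the pictures.

**What disagreed:** the side camera's first fits of the switch box and block differed from the top camera's by up to about 10 mm. I relied on the top-camera values, and the grasps bore them out: the fingers closed centred, at 39 mm on the knob and 64 mm on the block.

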